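# Pack the length-sorting rods away after craft hour

## Robot

A 6-joint arm with a two-finger parallel gripper is mounted at the origin on the work surface. World frame = base frame: x ahead of the robot, y to its left, z up, the work surface at z = 0. Lengths are in m, angles in degrees, forces in N, time in s.
With the tool pointing down it reaches from about 0.35 to 0.875 m from the base axis. Payload 4.2 kg.
Tool frame: the origin (TCP) lies midway between the tips of the shut fingers; the grasp point (between the pads) lies 19 mm behind it; z points along the fingers, y is the line along which they close (so a half turn about z gives the same grasp; the last joint's range is limited). The gripper opens to 87 mm and grips with 3 to 60 N. Pads are 19 mm wide; open, the fingers measure 117 mm over their backs; the gripper's body (75 mm by 190 mm) begins 51 mm behind the grasp point.
Start: joints at [-51.073, 22.042, 0.453, 0, -68.411, -14.817], TCP at [0.255, -0.57, 0.223] pointing down, gripper open.
Joint ranges: [-179.83, 179.83], [-69.29, 118.12], [-61.27, 80.66], [-181.25, 117.63], [-171.15, -9.14], [-177.46, 177.46]. Speed limits (degrees/s): [159.86, 159.86, 180, 180, 180, 180].

## Interface

Orientations are given as [roll, pitch, yaw] about the fixed x, y, z axes, in that order (R = Rz(yaw) Ry(pitch) Rx(roll)).
In Python, from workcell import env gives the robot as it stands. The module is installed in compiled form; this text tells all that it offers. Calls block until the motion is done:
- env.goto(position, orientation): joint-space move of the TCP to a pose.
- env.move_straight(position, rotation=None, rate=0.15, force_limit=None): straight line of the TCP; rotation=None keeps the orientation; rate is the mean speed in m/s. With force_limit (N) it stops when the force on the tool has changed by that much, and returns True; else False.
- env.set_joints(angles): joint-space move.
- env.gripper_to(opening, grasp_force=None): opening from 0.0 (shut) to 1.0 (fully open); grasp_force is the grip in N (None keeps the last); returns when the fingers have stopped.
- env.dwell(seconds).
- env.inverse_kinematics(position, orientation): joint angles nearest the present ones, or None.
- env.read_state(): the state.
- env.grab_frame(name): name is "side" or "top"; returns a dict with "image" (384x512x3 uint8, blue, green, red), "fx", "fy", "cx", "cy" (pixels), "position" and "orientation" of the camera in the world. Camera axes: x right, y up, looking along -z (the intrinsics and any distortion apply to the point x, -y, -z); pixel columns grow to the right and rows downward; lengths in m; the calibration is good to about 2 mm. A picture is of the moment at which its call begins. There is no depth.
A pose or a line that the arm cannot do raises env.Unreachable and nothing moves.
- env.close_job(): hands the job in; it is judged then, once.
Trained networks look in a picture, given as the dict that the camera call returned (one of the last four; its "shot" number tells which), for a name from the list of things; names that differ only in an ending like _2 or _b are one class to them, and where a whole thing is asked for, a point or a joint stands for the part that bears it (a point fixed in the world has none). Each returns a list of dicts, best first, with "score" (0 to 1); they miss things now and then, are a little off and sometimes report something else, mostly with a low value. They report only what shows in the picture. A call takes as long as a camera call. They do not tell look-alikes from the thing itself.
- env.search_frame(picture, thing): "xyz" ([x, y, z] in m, in world coordinates, good to about 4 mm: the middle of the surface that is visible of it).
- env.trace(picture, thing): "mask" (384x512 bool, what is visible of it).
The state is a dict: "clock": time; "joint_positions": joint angles; "qvel": joint speeds; "joint_torque": joint torques, N m; "position": TCP position; "tool_rot": TCP orientation; "force": force on the tool from outside, world axes, zero at the start; "wrist_torque": the same for the moment, N m; "opening": opening from 0.0 (shut) to 1.0 (fully open); "finger_force": force on a finger pad.
Only numpy, scipy, OpenCV 4.12 (cv2) and the standard library are available. Lean on these libraries where they do the work, as an engineer would, in place of code of your own. Each camera call takes 0.05 s, during which the arm holds its last target. There are 200 camera calls.

## Task

Put the green sorting rods away: slide the tray's clear cover open to its end stop, lay every rod on the table flat and lengthwise inside the row made for its length (the orange outlines in a row are exactly as long as the rods that belong there, one rod to an outline), and then, once all of them are in, slide the cover fully shut again. There are four to six rods; leave the cup and the glue jar where they are.

Things in the scene. Friction and masses are not known exactly. Their poses are not given: they have to be found in the camera images.
- tray: Wooden sorting tray fixed to the table, 272 mm (x) by 572 mm (y). Origin: on the table under the centre of the rows area, z up. The rows lie side by side at x = -64, 0, 64 mm, within y +-127 mm. Side rails: inner faces x = +-120 mm, tops 58 mm high. End wall 48 mm high at y = -141. From y = 145 to 427 a solid deck 49 mm high, over which the open cover parks.
- cover (a joint): Clear blue-edged cover (236 mm in tray x, 270 mm in y; underside 51, top 56 mm above the table) that slides along the tray's +y. 0 = fully shut over all rows, 0.27 m = fully open at its end stop, clear of the rows. Starts shut or up to 30 mm open. Stays where it is left; about 3 N of friction.
- cover_grip (a point): Top centre of the cover's blue grip bar, 90 mm above the table. The bar, 80 mm long (tray x), 16 mm thick (tray y), 34 mm tall, stands on the cover near its -y edge, at tray x = 0, y = -110 mm + cover travel. Can be pinched from above across tray y; nothing stands beside it.
- row_short: Cream trough for short rods in the tray, long along its y (parallel to tray y). Inside 144 x 40 mm. Origin: centre of its underside; floor 4 mm above it (10 mm above the table); walls 5 mm thick, tops 7 mm above the floor. Two orange outlines on the floor, 60 x 32 mm, centred at y = +-36 mm, mark its two rods' places. Which tray position it has varies.
- row_medium: Cream trough for medium rods in the tray, long along its y (parallel to tray y). Inside 194 x 40 mm. Origin: centre of its underside; floor 4 mm above it (10 mm above the table); walls 5 mm thick, tops 7 mm above the floor. Two orange outlines on the floor, 85 x 32 mm, centred at y = +-48 mm, mark its two rods' places. Which tray position it has varies.
- row_long: Cream trough for long rods in the tray, long along its y (parallel to tray y). Inside 244 x 40 mm. Origin: centre of its underside; floor 4 mm above it (10 mm above the table); walls 5 mm thick, tops 7 mm above the floor. Two orange outlines on the floor, 110 x 32 mm, centred at y = +-61 mm, mark its two rods' places. Which tray position it has varies.
- rod_short_1: Short green wooden rod, octagonal, 60 mm long, 32 mm over the flats, 42 g nominal, dark green dot on each end. Origin: its centre; x along the rod. Starts lying flat on the table to the right (-y) of the tray, its centre 16 mm above the table. May be absent.
- rod_short_2: Short green wooden rod, octagonal, 60 mm long, 32 mm over the flats, 42 g nominal, dark green dot on each end. Origin: its centre; x along the rod. Starts lying flat on the table to the right (-y) of the tray, its centre 16 mm above the table. May be absent.
- rod_medium_1: Medium green wooden rod, octagonal, 85 mm long, 32 mm over the flats, 60 g nominal, dark green dot on each end. Origin: its centre; x along the rod. Starts lying flat on the table to the right (-y) of the tray, its centre 16 mm above the table. May be absent.
- rod_medium_2: Medium green wooden rod, octagonal, 85 mm long, 32 mm over the flats, 60 g nominal, dark green dot on each end. Origin: its centre; x along the rod. Starts lying flat on the table to the right (-y) of the tray, its centre 16 mm above the table. May be absent.
- rod_long_1: Long green wooden rod, octagonal, 110 mm long, 32 mm over the flats, 77 g nominal, dark green dot on each end. Origin: its centre; x along the rod. Starts lying flat on the table to the right (-y) of the tray, its centre 16 mm above the table. May be absent.
- rod_long_2: Long green wooden rod, octagonal, 110 mm long, 32 mm over the flats, 77 g nominal, dark green dot on each end. Origin: its centre; x along the rod. Starts lying flat on the table to the right (-y) of the tray, its centre 16 mm above the table. May be absent.
- cup: Pale yellow mug, 84 mm across, 80 mm high, handle at its +y, bystander. Origin: centre of its underside.
- jar: Yellow glue jar, 66 mm across, 60 mm high, bystander. Origin: centre of its underside.
There are look-alikes about, which are no part of the job. What is shaped like the rod_long_2 but blue, grey or yellow is not meant.

How it is judged:
By the outcome, as a careful person would: the job done as asked, in the order asked, and still so for the second after the job is handed in, with the robot touching nothing.
Of rod_short_1, rod_short_2, rod_medium_1, rod_medium_2, rod_long_1, rod_long_2 only 4 to 6 are there at a start; the rules pass over those that are not, and their reading is None.
At some moment in a run one of rod_short_1, rod_short_2, rod_medium_1, rod_medium_2, rod_long_1, rod_long_2 may be knocked a few centimetres aside while the robot is not near it.
Once in a run the grip may slacken for a moment while it holds something.
It also fails if it takes over 210 s, if anything falls off the work surface, if the arm or the gripper's body presses on something with over 40 N, if the wrist force passes 120 N, or if a joint passes its speed limit or range.

## Working session

There is one attempt and no reset: what is moved stays moved. The work goes in short steps, each a Python script; the robot and the scene stay as the last script left them, time stands still between calls to the robot, and variables do not carry over. Pictures are saved under pics/ and viewed, at most 14 in all, crops included, and the job is handed in when it is done.

```bash
mkdir -p pics
python3 - <<'E'
from workcell import env
import cv2,numpy as np
for n in ("top","side"):
    f=env.grab_frame(n); cv2.imwrite(f"pics/{n}0.png",f["image"])
    print(n,f["fx"],f["fy"],f["cx"],f["cy"],f["position"],f["orientation"],[k for k in f])
    for t in ("tray","cover","cover_grip","row_short","row_medium","row_long","rod_short_1","rod_medium_1","rod_long_1","cup","jar"):
        print(t,[(np.round(d["xyz"],3).tolist(),round(d["score"],2)) for d in env.search_frame(f,t)])
print(env.read_state())
E
```

```text
top 455.70022033830503 455.70022033830503 257.6027856460186 192.4524802659347 [ 0.41820443 -0.16364609  1.34766758] [  3.40950348   0.81938324 -89.89083274] ['image', 'fx', 'fy', 'cx', 'cy', 'position', 'orientation', 'shot']
tray [([0.554, 0.284, 0.054], 0.92)]
cover [([0.56, 0.176, 0.056], 0.84), ([0.589, -0.131, 0.035], 0.51)]
cover_grip [([0.56, 0.17, 0.054], 0.56)]
row_short [([0.436, -0.148, 0.032], 0.66)]
row_medium [([0.43, -0.147, 0.03], 0.51), ([0.581, -0.337, 0.034], 0.22)]
row_long [([0.502, 0.029, 0.013], 0.53), ([0.604, -0.241, 0.032], 0.3)]
rod_short_1 [([0.441, -0.244, 0.03], 0.78), ([0.749, -0.177, 0.023], 0.66), ([0.431, -0.148, 0.028], 0.49)]
rod_medium_1 [([0.605, -0.245, 0.03], 0.72), ([0.593, -0.133, 0.035], 0.59)]
rod_long_1 [([0.579, -0.335, 0.032], 0.96), ([0.255, -0.251, 0.029], 0.76), ([0.331, -0.487, 0.031], 0.72), ([0.431, -0.341, 0.026], 0.71), ([0.631, -0.505, 0.028], 0.58), ([0.474, -0.497, 0.028], 0.58)]
cup [([0.751, -0.176, 0.025], 0.56), ([0.559, 0.173, 0.058], 0.2)]
jar [([0.712, -0.305, 0.059], 0.68)]
side 393.2264611988512 393.2264611988512 253.
[... 960 characters left out ...]
7], 0.19)]
{'clock': 1.2, 'joint_positions': array([-5.10740153e+01,  2.20424326e+01,  4.53824019e-01, -2.24681893e-03,
       -6.84091585e+01, -1.48178405e+01]), 'qvel': array([-0.00433997,  0.03487554, -0.06599896,  0.00697133,  0.07181488,
       -0.05361881]), 'joint_torque': array([-3.75162772e-04, -3.90478134e+01,  1.87622702e+01,  4.22453955e+00,
        1.54777343e-02, -1.37614506e-05]), 'position': array([ 0.25533411, -0.5704584 ,  0.22254451]), 'tool_rot': array([-1.79998376e+02,  2.59079067e-03, -1.55892682e+02]), 'force': array([-0.65989595,  0.02679584,  0.14706827]), 'wrist_torque': array([0.00262344, 0.04710983, 0.03820063]), 'finger_force': 0.0, 'opening': 0.9986349717239037}
```

View pics/top0.png

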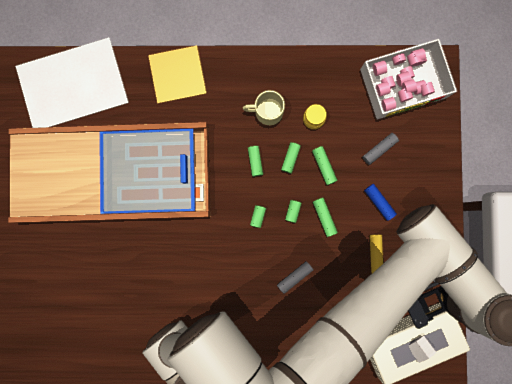

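View pics/side0.png

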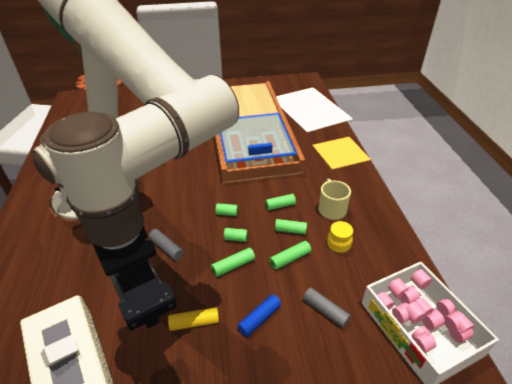

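```bash
cat > h.py <<'E'
from workcell import env
import cv2,numpy as np
from scipy.spatial.transform import Rotation as R
def ray(f,uv):
    uv=np.atleast_2d(np.asarray(uv,float))
    d=np.c_[(uv[:,0]-f["cx"])/f["fx"],-(uv[:,1]-f["cy"])/f["fy"],-np.ones(len(uv))]
    return d@R.from_euler("xyz",f["orientation"],degrees=True).as_matrix().T
def world(f,uv,z):
    d=ray(f,uv); p=np.asarray(f["position"]); return (p+d*((z-p[2])/d[:,2])[:,None])[:,:2]
def blobs(f,lo,hi,amin=60):
    m=cv2.inRange(cv2.cvtColor(f["image"],cv2.COLOR_BGR2HSV),lo,hi)
    cs,_=cv2.findContours(m,cv2.RETR_EXTERNAL,cv2.CHAIN_APPROX_NONE)
    return [c[:,0].astype(float) for c in cs if cv2.contourArea(c)>amin]
def rect(pts):
    """centre, (long, short), yaw of the long side in deg, in (-90,90]"""
    (c,(w,h),a)=cv2.minAreaRect((pts*1000).astype(np.float32))
    if w<h: w,h,a=h,w,a+90
    return np.array(c)/1000,(w,h),(a+90)%180-90
GREEN=((45,90,60),(80,255,255)); BLUE=((105,150,60),(125,255,255))
def rods(f,z=.016):
    o=[]
    for c in blobs(f,*GREEN):
        o.append(rect(world(f,c,z)))
    return o
def show(l):
    for c,s,a in l: print(np.round(c,4),np.round(s,1),round(a,1))
def save(f,n,crop=None,k=1):
    i=f["image"]
    if crop: i=i[crop[1]:crop[3],crop[0]:crop[2]]
    cv2.imwrite(f"pics/{n}.png",cv2.resize(i,None,fx=k,fy=k,interpolation=cv2.INTER_CUBIC))
E
python3 - <<'E'
from h import *
for n in("top","side"):
    f=env.grab_frame(n); print(n); show(rods(f))
    print("blue"); show([rect(world(f,c,.055)) for c in blobs(f,*BLUE,20)])
    show([rect(world(f,c,.09)) for c in blobs(f,*BLUE,20)])
E
```

```text
top
[ 0.4283 -0.1445] [62.2 31.9] -14.0
[ 0.4436 -0.2471] [62.3 32.5] -14.2
[ 0.4268 -0.34  ] [112.5  34.2] 21.9
[ 0.5785 -0.3396] [113.   34.4] 22.8
[ 0.5918 -0.1359] [89.  32.8] 9.5
[ 0.6019 -0.2414] [88.8 31.5] -18.4
blue
[ 0.4689 -0.491 ] [108.2  32.3] 36.8
[0.558  0.1723] [267.7 235.4] -88.2
[ 0.4675 -0.4821] [105.3  31.4] 36.8
[0.5542 0.1632] [260.4 229.1] -88.2
side
[ 0.4314 -0.3425] [119.9  42.7] 21.8
[ 0.582  -0.3427] [125.2  41.6] 23.3
[ 0.4454 -0.2507] [65.5 45.3] -15.2
[ 0.6027 -0.244 ] [87.8 46.2] -18.2
[ 0.4305 -0.1492] [63.1 46.3] -8.8
[ 0.5947 -0.1403] [97.1 46.6] 9.2
blue
[ 0.4713 -0.5262] [115.2  34.2] 36.7
[0.5687 0.0855] [82.2 51.3] 1.9
[0.5615 0.1467] [232.7 229.1] 1.9
[ 0.4681 -0.547 ] [110.   32.6] 36.7
[0.561 0.037] [78.5 49. ] 1.9
[0.5542 0.0954] [222.1 218.7] 1.9
```

Run:
```python
from h import *
a=np.radians(1.8); ey=np.array([-np.sin(a),np.cos(a)])
g=np.array([.558,.1723])-.110*ey
env.goto([*g,.16],[180,0,1.8]); print(env.read_state()["joint_positions"].round(1))
env.move_straight([*g,.085],rate=.1)
print(env.move_straight([*g,.063],rate=.04,force_limit=8))
env.gripper_to(0.0,25); s=env.read_state(); print(s["opening"],s["finger_force"],s["position"],s["force"])
p=s["position"][:2]
t=p+.20*ey
print(env.move_straight([*t,.063],rate=.1,force_limit=25))
t=p+.29*ey
print(env.move_straight([*t,.063],rate=.04,force_limit=12))
s=env.read_state(); print(s["opening"],s["position"],s["force"],(s["position"][:2]-p)@ey)
q=s["position"]
env.move_straight(q-[*(0.0005*ey),0],rate=.02)
s=env.read_state(); print(s["force"],s["position"])
env.gripper_to(.6); env.move_straight([q[0],q[1],.2])
env.goto([.45,.25,.3],[180,0,1.8])
f=env.grab_frame("top"); save(f,"top1",(0,100,400,300),2); show(rods(f))
print(env.read_state()["clock"])
```

```text
[ 22.7  19.3 -13.3   0.  -57.4  69. ]
False
0.18327940673749885 25.00042201951146 [0.56144654 0.0624205  0.06298994] [-0.3034026   0.48388445  0.09293295]
False
True
0.17498694031945303 [0.55351567 0.30435811 0.0629968 ] [ 0.86764776 -1.38268708  3.12879989] 0.24206734145525263
[-2.17937856 -1.15242556  3.04669047] [0.55347824 0.30433781 0.06296183]
[ 0.4283 -0.1445] [62.2 31.9] -14.0
[ 0.4436 -0.2471] [62.3 32.5] -14.2
[ 0.4267 -0.3399] [112.5  34.4] 22.0
[ 0.5784 -0.3394] [113.   34.7] 22.7
[ 0.5918 -0.1359] [89.  32.8] 9.5
[ 0.6019 -0.2414] [88.8 31.5] -18.4
12.875
```

View pics/top1.png

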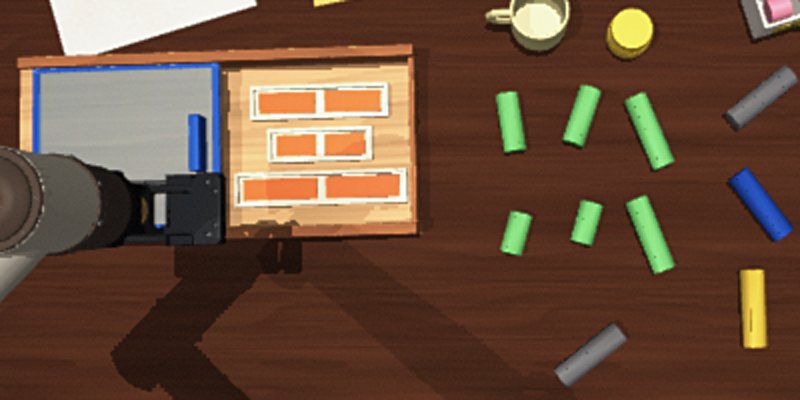

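The cropped picture (2x, offset 0,100) shows the cover parked open with its bar at about (197,142). The rows are medium at the top (y≈101), short in the middle (y≈145) and long at the bottom (y≈188). All six green rods are still in place.

Run:
```python
from h import *
f=env.grab_frame("top")
for c in blobs(f,(5,140,150),(14,255,255),60): c_,s,a=rect(world(f,c,.010)); print(c_.round(4),np.round(s,1),round(a,1))
print("cover"); show([rect(world(f,c,.055)) for c in blobs(f,*BLUE,20)])
show([rect(world(f,c,.010)) for c in blobs(f,(0,0,190),(180,70,255),60)])
```

```text
[0.4929 0.2028] [107.   29.6] -89.9
[0.4968 0.0815] [107.1  31.8] -87.7
[0.5582 0.1801] [53.9 29.7] -90.0
[0.5601 0.1077] [57.2 30.5] -86.6
[0.6208 0.1946] [80.8 29.9] 90.0
[0.6237 0.0994] [80.6 29.9] 90.0
[0.5556 0.0951] [260.4 179.8] 0.5
[0.6914 0.3056] [587.1  14.9] -88.2
cover
[ 0.4689 -0.491 ] [108.2  32.3] 36.8
[0.5563 0.3123] [80.9 23.1] 1.3
[0.5898 0.4148] [266.7 159. ] -88.8
[-0.0234  0.5916] [105.3  49.5] 35.0
[ 0.0398 -0.026 ] [194.9  96.8] 56.6
[ 0.0541 -0.6069] [263.8 124.8] -67.1
[ 0.3204 -0.8522] [355.1  52.1] -1.8
[0.495 0.144] [254.3  50.9] -88.2
[0.5595 0.1472] [154.5  51.5] -88.2
[0.6237 0.1484] [203.2  51.6] -88.1
[ 0.7427 -0.177 ] [63.3 57. ] 44.7
[ 0.8456 -0.5982] [231.4 168.8] -72.8
[0.8248 0.4155] [294.5 208.9] -72.8
```

```bash
cat >> h.py <<'E'
YAW=1.8; TC=np.array([.559,.1447]); RT=R.from_euler("z",YAW,degrees=True).as_matrix()[:2,:2]
SLOT={"short":(0,.036,60),"medium":(.064,.048,85),"long":(-.064,.061,110)}
def tray(x,y): return TC+RT@[x,y]
def loose(f,kind):
    L=SLOT[kind][2]
    return [r for r in rods(f) if abs(r[0][1]+.3)<.24 and abs(r[1][0]-2.5-L)<9 and r[1][1]<40]
def best_yaw(p,z,a):
    q0=env.read_state()["joint_positions"]; o=[]
    for y in (a,a+180 if a<0 else a-180):
        q=env.inverse_kinematics([*p,z],[180,0,y])
        if q is not None: o.append((np.abs(np.asarray(q)-q0).max(),y))
    return min(o)[1]
def held():
    s=env.read_state(); return s["opening"],s["finger_force"]
def pick(r,zt=.010,cz=.13):
    c,_,a=r; y=best_yaw(c,.13,a)
    env.gripper_to(.75)
    env.goto([*c,cz],[180,0,y])
    env.move_straight([*c,.045],rate=.2)
    hit=env.move_straight([*c,zt],rate=.08,force_limit=10)
    env.gripper_to(0,30); h0=held()
    env.move_straight([*c,.14],rate=.2); h=held()
    print("pick",c.round(3),round(y),hit,np.round(h0+h,3)); return not hit and h[0]>.25
def place(kind,sgn):
    x,dy,_=SLOT[kind]; p=tray(x,sgn*dy); y=best_yaw(p,.14,90+YAW)
    env.goto([*p,.14],[180,0,y]); h=held()
    if h[0]<.25: print("lost",h); return False
    env.move_straight([*p,.045],rate=.2)
    hit=env.move_straight([*p,.0205],rate=.06,force_limit=8)
    z=env.read_state()["position"][2]
    env.gripper_to(.55); env.move_straight([*p,.15],rate=.2)
    print("place",kind,sgn,hit,round(z,4),np.round(h,3)); return True
E
python3 - <<'E'
from h import *
f=env.grab_frame("top"); l=loose(f,"long"); show(l)
if pick(l[0]): place("long",1)
f=env.grab_frame("top"); save(f,"top2",(0,100,400,300),2); show(rods(f))
print(env.read_state()["clock"])
E
```

```text
[ 0.4269 -0.3403] [112.5  34.1] 21.5
[ 0.5785 -0.3396] [113.   34.4] 22.8
pick [ 0.427 -0.34 ] 22 False [ 0.362 30.     0.362 30.   ]
place long 1 True 0.02 [ 0.365 29.999]
[ 0.4283 -0.1445] [62.2 31.9] -14.0
[ 0.4436 -0.2471] [62.3 32.5] -14.2
[0.4907 0.1938] [80.5 31.6] -86.9
[ 0.5785 -0.3396] [113.   34.3] 22.7
[ 0.5918 -0.1359] [89.  32.8] 9.5
[ 0.6019 -0.2414] [88.8 31.5] -18.4
22.9167
```

View pics/top2.png

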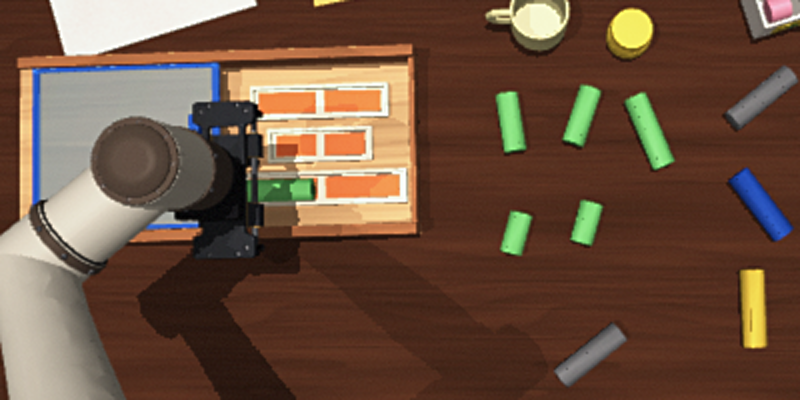

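The first long rod lies in the long row's left outline (crop pixel ~285,190), and nothing else has moved. I'll go on with the rest, taking a fresh image before each pick.

Run:
```python
from h import *
for kind,s in [("long",-1),("medium",1),("medium",-1),("short",1),("short",-1)]:
    f=env.grab_frame("top"); l=loose(f,kind)
    if not l: print("none",kind); show(rods(f)); break
    l.sort(key=lambda r:r[0][1])
    if not pick(l[0]) or not place(kind,s): break
else: env.goto([.45,.0,.3],[180,0,90+YAW])
env.goto([.35,-.1,.3],[180,0,90+YAW])
f=env.grab_frame("top"); save(f,"top3",(0,100,400,300),2); show(rods(f)); show(rods(f,.026))
f=env.grab_frame("side"); save(f,"side3",(150,60,350,300),2.4)
print(env.read_state()["clock"])
```

```text
pick [ 0.578 -0.339] 23 False [ 0.363 30.     0.364 30.   ]
place long -1 True 0.02 [ 0.363 30.   ]
pick [ 0.602 -0.241] -18 False [ 0.365 29.994  0.363 29.994]
place medium 1 True 0.02 [ 0.362 29.994]
pick [ 0.592 -0.136] 9 False [ 0.362 30.     0.363 30.   ]
place medium -1 True 0.02 [ 0.361 30.   ]
pick [ 0.444 -0.247] -14 False [ 0.36  29.943  0.365 29.944]
place short 1 True 0.02 [ 0.364 29.944]
pick [ 0.428 -0.145] -14 False [ 0.364 29.964  0.361 29.964]
place short -1 True 0.02 [ 0.363 29.964]
[0.4904 0.2114] [115.2  30.9] -88.3
[0.4942 0.0864] [111.9  30.4] -88.0
[0.5546 0.1889] [62.4 29.6] -90.0
[0.5576 0.1151] [62.3 29.6] -90.0
[0.6199 0.2003] [89.3 29.8] 90.0
[0.6228 0.1041] [86.2 29.7] 90.0
[0.4899 0.2085] [114.3  30.6] -88.3
[0.4937 0.0845] [111.1  30.2] -88.0
[0.5536 0.1862] [61.9 29.4] -90.0
[0.5565 0.113 ] [61.8 29.4] -90.0
[0.6183 0.1976] [88.6 29.5] 90.0
[0.6213 0.1021] [85.5 29.5] 90.0
68.05
```

View pics/top3.png

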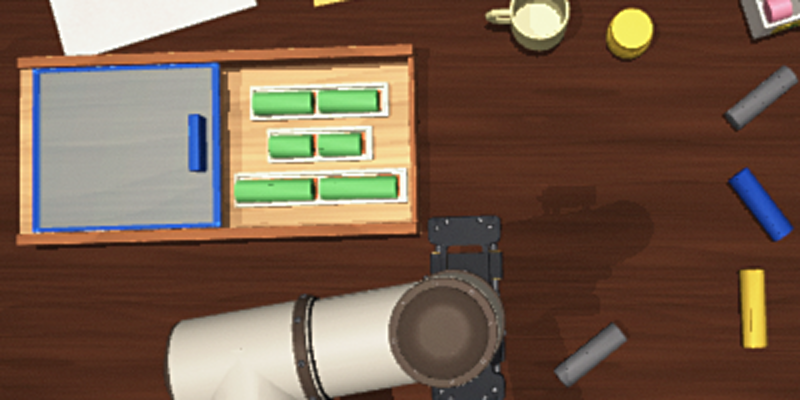

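All six rods sit in their rows. The left long rod (crop ~273,190) is close to the row's end wall, so I'll check it from the side.

View pics/side3.png

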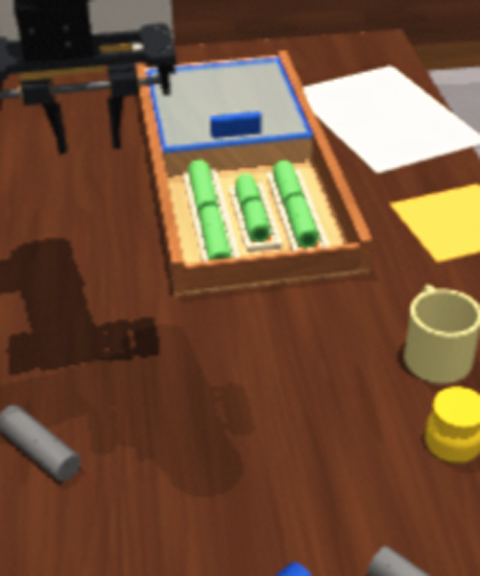

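Run:
```python
from h import *
f=env.grab_frame("top"); save(f,"top3b",(105,135,215,210),7)
l=rods(f,.026)
for c,s,a in l: print(((c-TC)@RT).round(4),np.round(s,1),round(a-YAW,1))
print([((rect(world(f,c,.0155))[0]-TC)@RT).round(4) for c in blobs(f,(0,0,190),(180,70,255),60) if rect(world(f,c,.0155))[1][1]<60])
```

```text
[-0.0671  0.066 ] [114.3  30.5] -90.1
[-0.0672 -0.0581] [111.1  30.2] -89.8
[-0.0035 -0.0316] [61.8 29.4] -91.8
[-0.0034  0.0414] [62.3 31.4] -88.2
[0.0595 0.051 ] [88.7 32.5] 88.2
[ 0.0609 -0.0445] [85.5 29.5] 88.2
[array([-0.5246, -0.1825]), array([-0.2693, -0.9861]), array([-0.0641,  0.0001]), array([-0.0003,  0.0014]), array([0.0639, 0.0004]), array([ 0.1722, -0.3272])]
```

View pics/top3b.png

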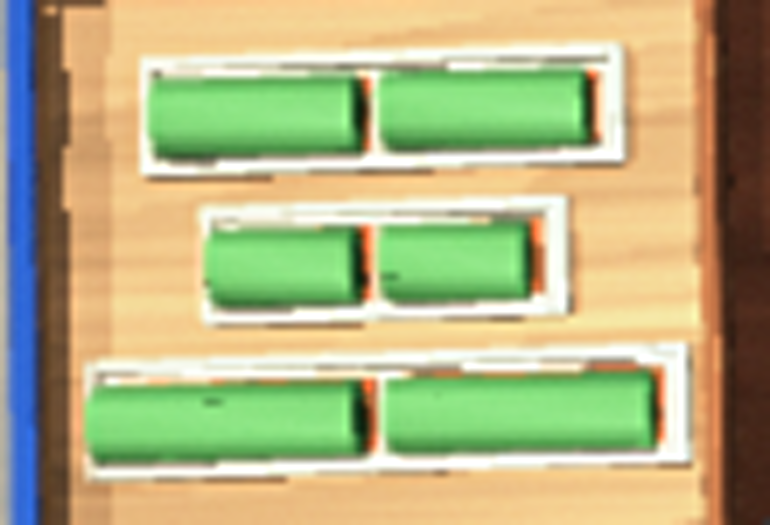

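The close-up shows every rod inside its trough. The left long rod's apparent overlap with the end wall (≈90,425) is parallax from its height: all placings made contact at floor level, and it computes to a 1–3 mm gap. Next I'll shut the cover.

Run:
```python
from h import *
ey=RT@[0,1]; g=np.array([.5535,.3043])
env.gripper_to(.6); env.goto([.45,.15,.25],[180,0,YAW]); env.goto([*g,.16],[180,0,YAW])
print(env.move_straight([*g,.085],rate=.1),env.move_straight([*g,.063],rate=.04,force_limit=8))
env.gripper_to(0,25); s=env.read_state(); p=s["position"][:2]; print(s["opening"],s["finger_force"])
print(env.move_straight([*(p-.24*ey),.063],rate=.1,force_limit=25))
print(env.move_straight([*(p-.29*ey),.063],rate=.03,force_limit=14))
s=env.read_state(); q=s["position"]; print(s["opening"],s["force"],(q[:2]-p)@ey)
env.dwell(.2); env.gripper_to(.6); env.move_straight([q[0],q[1],.2])
env.goto([.35,-.2,.3],[180,0,YAW])
f=env.grab_frame("top"); save(f,"top4",(0,100,400,300),2)
show([rect(world(f,c,.055)) for c in blobs(f,*BLUE,200)])
print(env.read_state()["clock"])
```

```text
False False
0.18582193467079883 25.000396985560656
False
True
0.18252871235165485 [-1.43662728  2.2963303   3.21998762] -0.270022087619171
[ 0.4689 -0.491 ] [108.2  32.3] 36.8
[0.5588 0.1451] [269.7 235.4] -88.1
80.5083
```

View pics/top4.png

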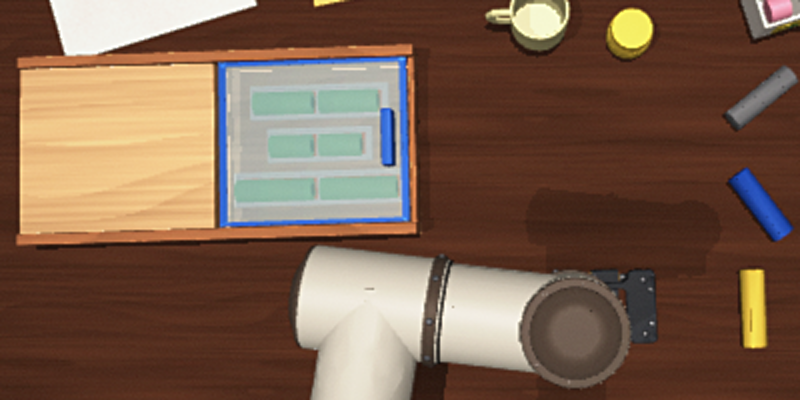

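The cover is shut: it travelled 270 mm, its bar is at (387,137), and the six rods are still in place beneath it. The cup and jar haven't moved, so I'm handing in.

```bash
python3 -c "
from workcell import env
print(env.close_job())"
```

```text
the job is handed in; nothing more can be done
None
```

All six green rods are lying in the rows for their lengths, the cover is fully shut over them, and the job was handed in after about 80 s of robot time.

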